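# Pack turned jar lids in a round tin

### The job

Take the sanding block out of the round tin and leave it in the grey bin, then lift the dark walnut lid out of the bin and set it in the middle of the empty tin. Then pack all the pale maple lids flat around it, knobs up, in a tight honeycomb: each up against the walnut lid and against at least one other maple lid, with gaps of no more than about 5 mm. Leave the tin standing flat on the bench and the wood offcut in the bin.

Things in the scene. Friction and masses are not known exactly. Their poses are not given: they have to be found in the camera images.
- tin: open round blue steel tin, loose, 500 g: outer diameter 198 mm, inner diameter 192 mm (wall 3 mm), 40 mm high, inner floor 4 mm above its underside. Origin: centre of the underside; z up. Stands left or right of the paper
- bin: open grey plastic bin with blue clips on its two short sides, fixed: outside 170 mm along its x, 210 mm along its y, 50 mm high; walls and floor 5 mm thick. Origin: centre of the underside; z up. Across the paper from the tin. A wood offcut (30 x 60 x 12 mm) lies in its (+x, -y) corner; at the start the walnut lid lies in its +y half, the rest is free
- walnut: turned wooden jar lid, dark brown walnut; lies in the bin at the start: flat disc 60 mm across, 8 mm thick, with an upright round knob in the middle, 18 mm across, from the disc's top up to 42 mm above its underside (top 4 mm rounded); 50 g. Origin: centre of the underside; z points up along the knob
- block: sanding block of cork with a red sole, 70 mm along its x, 40 mm along its y, 28 mm high, 60 g; lies in the tin at the start, sole down. Origin: centre of the underside; z up
- maple1: turned wooden jar lid, pale maple, on the paper sheet mid-bench at the start; four to six of the six are present: flat disc 60 mm across, 8 mm thick, with an upright round knob in the middle, 18 mm across, from the disc's top up to 42 mm above its underside (top 4 mm rounded); 50 g. Origin: centre of the underside; z points up along the knob
- maple2: turned wooden jar lid, pale maple, on the paper sheet mid-bench at the start; four to six of the six are present: flat disc 60 mm across, 8 mm thick, with an upright round knob in the middle, 18 mm across, from the disc's top up to 42 mm above its underside (top 4 mm rounded); 50 g. Origin: centre of the underside; z points up along the knob
- maple3: turned wooden jar lid, pale maple, on the paper sheet mid-bench at the start; four to six of the six are present: flat disc 60 mm across, 8 mm thick, with an upright round knob in the middle, 18 mm across, from the disc's top up to 42 mm above its underside (top 4 mm rounded); 50 g. Origin: centre of the underside; z points up along the knob
- maple4: turned wooden jar lid, pale maple, on the paper sheet mid-bench at the start; four to six of the six are present: flat disc 60 mm across, 8 mm thick, with an upright round knob in the middle, 18 mm across, from the disc's top up to 42 mm above its underside (top 4 mm rounded); 50 g. Origin: centre of the underside; z points up along the knob
- maple5: turned wooden jar lid, pale maple, on the paper sheet mid-bench at the start; four to six of the six are present: flat disc 60 mm across, 8 mm thick, with an upright round knob in the middle, 18 mm across, from the disc's top up to 42 mm above its underside (top 4 mm rounded); 50 g. Origin: centre of the underside; z points up along the knob
- maple6: turned wooden jar lid, pale maple, on the paper sheet mid-bench at the start; four to six of the six are present: flat disc 60 mm across, 8 mm thick, with an upright round knob in the middle, 18 mm across, from the disc's top up to 42 mm above its underside (top 4 mm rounded); 50 g. Origin: centre of the underside; z points up along the knob
- offcut: small flat wood offcut, 30 mm along its x, 60 mm along its y, 12 mm high, lying in the bin; stays there. Origin: centre of the underside; z up
Not all that is in view belongs to the job. What is shaped like the maple6 but pink is not meant.

How it is judged:
By the outcome, as a careful person would: the job done as asked, in the order asked, and still so for the second after the job is handed in, with the robot touching nothing.
Of maple1, maple2, maple3, maple4, maple5, maple6 only 4 to 6 are there at a start; the rules pass over those that are not, and their reading is None.
At some moment in a run one of maple1, maple2, maple3, maple4, maple5, maple6 may be knocked a few centimetres aside while the robot is not near it.
It also fails if it takes over 210 s, if anything falls off the work surface, if the arm or the gripper's body presses on something with over 40 N, if the wrist force passes 120 N, or if a joint passes its speed limit or range.

### The arm

A 6-joint arm with a two-finger parallel gripper is mounted at the origin on the work surface. World frame = base frame: x ahead of the robot, y to its left, z up, the work surface at z = 0. Lengths are in m, angles in rad, forces in N, time in s.
With the tool pointing down it reaches from about 0.2 to 0.875 m from the base axis. Payload 3.4 kg.
Tool frame: the origin (TCP) lies between the finger pads; the fingertips stand 25 mm ahead of it and the grasp point (between the pads) lies 6 mm ahead of it (r.nose_length is the z of the fingertips in the tool frame, in m); z points along the fingers, y is the line along which they close (so a half turn about z gives the same grasp; the last joint's range is limited). The gripper opens to 94 mm and grips with 3 to 60 N. Pads are 16 mm wide; open, the fingers measure 119 mm over their backs; the gripper's body (75 mm by 177 mm) begins 78 mm behind the grasp point.
Start: joints at [1.209, 0.276, 1.505, -0, 1.361, -0.121], TCP at [0.137, 0.558, 0.23] pointing down, gripper open.
Joint ranges: [-2.89, 2.89], [-0.75, 2.08], [0.22, 2.7], [-1.18, 4.32], [0.11, 2.71], [-2.7, 2.7]. Speed limits (rad/s): [2.57, 2.57, 3.14, 3.14, 3.14, 3.14].

### API

Orientations are given as a unit quaternion [w, x, y, z].
In Python, from plant import r, gripper_to, inverse_kinematics, vision, models, telemetry gives the robot as it stands. Calls block until the motion is done:
- r.move_to(position, orientation): joint-space move of the TCP to a pose.
- r.move_l(position, rot=None, vel=0.15, guard=None): straight line of the TCP; rot=None keeps the orientation; vel is the mean speed in m/s. With guard (N) it stops when the force on the tool has changed by that much, and returns True; else False.
- r.movej(angles): joint-space move.
- gripper_to(opening, f_grip=None): finger opening in m; f_grip is the grip in N (None keeps the last); returns when the fingers have stopped.
- r.hold(seconds).
- inverse_kinematics(position, orientation): joint angles nearest the present ones, or None.
- vision.snapshot(name): name is "scene" or "top" or "wrist"; returns the picture (400x640x3 uint8, red, green, blue); there is no depth.
- vision.get_calibration(name): a dict with "fx", "fy", "cx", "cy" (pixels), "D" ([k1, k2, p1, p2, k3] as OpenCV has them; the pictures are not rectified), "position" and "orientation" of the camera in the world. Camera axes: x right, y down, z forward; pixel columns grow to the right and rows downward; lengths in m; the calibration is good to about 2 mm. A picture is of the moment at which its call begins: read the wrist's pose just before it. get_calibration takes no time and is no camera call; for the wrist camera it gives the pose at the moment of the call.
A pose or a line that the arm cannot do raises r.PlanningError and nothing moves.
- r.sign_off(): hands the job in; it is judged then, once.
Trained networks look in the newest picture that a camera, given by its name, has taken for a name from the list of things; names that differ only in an ending like _2 or _b are one class to them, and where a whole thing is asked for, a point or a joint stands for the part that bears it (a point fixed in the world has none). Each returns a list of dicts, best first, with "score" (0 to 1); they miss things now and then, are a little off and sometimes report something else, mostly with a low value. They report only what shows in the picture. A call takes as long as a camera call. They do not tell look-alikes from the thing itself.
- models.boxes_of(thing, camera): "at" ([x, y, z] in m, in world coordinates, good to about 4 mm: the middle of the surface that is visible of it).
- models.regions_of(thing, camera): "pixels" (400x640 bool, what is visible of it).
- models.mark_of(thing, camera): "at" ([x, y, z] in m, in world coordinates, good to about 4 mm: a listed point, or the origin of a listed thing).
Readings, each from a call of its own:
- telemetry.current_t(): time.
- telemetry.current_joints(): joint angles.
- telemetry.current_dq(): joint speeds.
- telemetry.current_joint_efforts(): joint torques, N m.
- telemetry.current_ee_pos(): TCP position.
- telemetry.current_tool_rot(): TCP orientation.
- telemetry.current_wrist_force(): force on the tool from outside, world axes, zero at the start.
- telemetry.current_torque(): the same for the moment, N m.
- telemetry.current_opening(): finger opening in m.
- telemetry.current_finger_force(): force on a finger pad.
Only numpy, scipy, OpenCV 4.12 (cv2) and the standard library are available. Lean on these libraries where they do the work, as an engineer would, in place of code of your own. Each camera call takes 0.05 s, during which the arm holds its last target. There are 200 camera calls.

## Working session

There is one attempt and no reset: what is moved stays moved. The work goes in short steps, each a Python script; the robot and the scene stay as the last script left them, time stands still between calls to the robot, and variables do not carry over. Pictures are saved under pics/ and viewed, at most 14 in all, crops included, and the job is handed in when it is done.

```bash
ls; mkdir -p pics; python3 - <<'E'
from plant import r, gripper_to, inverse_kinematics, vision, models, telemetry
import cv2
for n in("scene","top"):
    cv2.imwrite(f"pics/{n}0.png",vision.snapshot(n)[:,:,::-1])
    c=vision.get_calibration(n);print(n,c)
    for t in("tin","bin","walnut","block","maple1","offcut"):
        print(t,[(round(d["score"],2),[round(float(v),3) for v in d["at"]]) for d in models.mark_of(t,n)])
print(telemetry.current_t(), telemetry.current_tool_rot())
E
```

```text
pics
scene {'fx': 482.2717456163883, 'fy': 482.2717456163883, 'cx': 320.70594374731843, 'cy': 192.30454892620065, 'D': array([-0.1504879,  0.       ,  0.       ,  0.       ,  0.       ]), 'position': array([ 1.22192226, -0.68986885,  0.69561455]), 'orientation': array([-0.4377914 ,  0.81882972,  0.32466777, -0.18013169])}
tin [(0.93, [0.542, 0.302, -0.001])]
bin [(0.94, [0.528, -0.293, 0.002])]
walnut [(0.69, [0.555, -0.258, 0.007])]
block [(0.75, [0.566, 0.313, 0.001])]
maple1 [(0.81, [0.563, 0.052, 0.001]), (0.7, [0.575, -0.058, 0.001]), (0.68, [0.478, -0.048, 0.002]), (0.68, [0.664, 0.052, 0.003]), (0.64, [0.691, -0.207, 0.0]), (0.55, [0.683, -0.305, 0.004])]
offcut [(0.43, [0.579, -0.361, 0.006])]
top {'fx': 429.9472355421893, 'fy': 429.9472355421893, 'cx': 318.85829569296726, 'cy': 204.29225131959834, 'D': array([0.02054114, 0.        , 0.        , 0.        , 0.        ]), 'position': array([ 0.3557949 , -0.03457938,  1.00629298]), 'orientation': array([-0.07340724,  0.70462049, -0.70248346,  0.06810531])}
tin []
bin [(0.91, [0.529, -0.295, 0.001]), (0.44, [0.484, -0.045, 0.0])]
walnut [(0.71, [0.554, -0.257, 0.004])]
block [(0.82, [0.567, 0.308, 0.006])]
maple1 [(0.93, [0.572, -0.054, 0.0]), (0.93, [0.688, -0.211, 0.002]), (0.91, [0.683, -0.31, 0.001]), (0.89, [0.484, -0.044, -0.002]), (0.69, [0.56, 0.051, 0.0]), (0.61, [0.541, 0.297, -0.001])]
offcut [(0.58, [0.579, -0.358, 0.005])]
0.7 [2.59854482e-05 1.20107160e-01 9.92760930e-01 6.82345125e-05]
```

View pics/scene0.png

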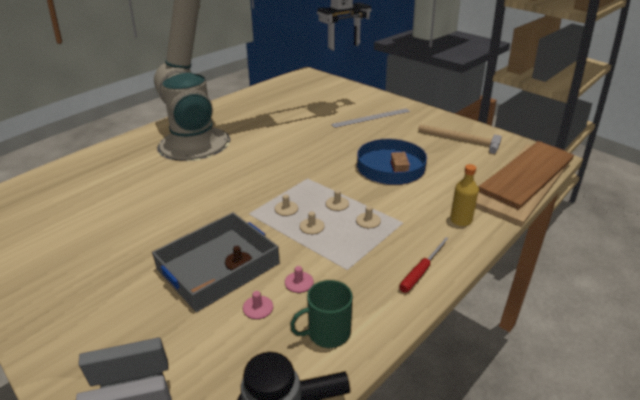

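View pics/top0.png

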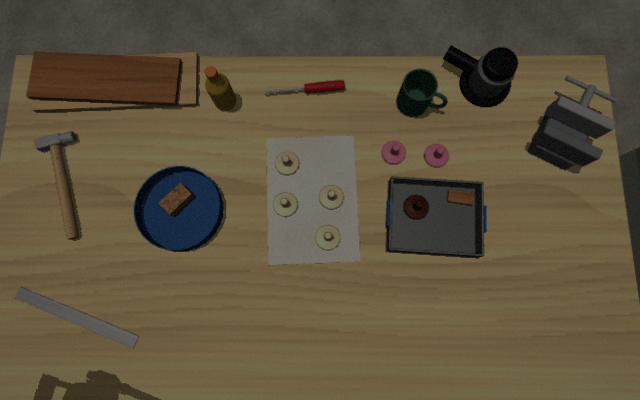

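Four pale maple lids are on the paper, at top-view pixels (287,163), (286,204), (331,197) and (328,237). The look-alikes are two pink lids at (393,152) and (436,155), which aren't wanted. The dark walnut lid is in the bin at (416,207) and the offcut is at (460,197). The block is in the tin at (176,200). The wooden board (110,78) and the other tools aren't part of the job.

```bash
cat > h.py <<'E'
from plant import r, gripper_to, inverse_kinematics, vision, models, telemetry
import cv2, numpy as np
from scipy.spatial.transform import Rotation as R
from scipy.optimize import least_squares
def down(psi):
    a=(psi+np.pi/2)/2; return np.array([0,np.cos(a),np.sin(a),0])
def Rq(q): return R.from_quat([q[1],q[2],q[3],q[0]])
def rays(px,c):
    K=np.array([[c["fx"],0,c["cx"]],[0,c["fy"],c["cy"]],[0,0,1]])
    u=cv2.undistortPoints(np.asarray(px,float).reshape(-1,1,2),K,np.array(c["D"])).reshape(-1,2)
    return Rq(c["orientation"]).apply(np.c_[u,np.ones(len(u))])
def plane(px,c,z):
    d=rays(px,c); return (c["position"]+d*((z-c["position"][2])/d[:,2])[:,None])[:,:2]
def tri(px1,c1,px2,c2):
    A=[];b=[]
    for p,c in((px1,c1),(px2,c2)):
        d=rays([p],c)[0]; d/=np.linalg.norm(d); M=np.eye(3)-np.outer(d,d); A.append(M); b.append(M@c["position"])
    return np.linalg.solve(sum(A),sum(b))
def contour(m):
    cs,_=cv2.findContours(m.astype(np.uint8),cv2.RETR_EXTERNAL,cv2.CHAIN_APPROX_NONE)
    return max(cs,key=cv2.contourArea).reshape(-1,2)
def circ(P,rad=None):
    m=P.mean(0)
    if rad: f=lambda v:np.hypot(*(P-v[:2]).T)-rad; x0=m
    else: f=lambda v:np.hypot(*(P-v[:2]).T)-v[2]; x0=[*m,np.hypot(*(P-m).T).mean()]
    s=least_squares(f,x0,loss="soft_l1",f_scale=.001); return s.x, float(np.median(abs(f(s.x))))
def shot(name="wrist",save=None):
    c=vision.get_calibration(name); im=vision.snapshot(name)
    if save: cv2.imwrite(f"pics/{save}.png",im[:,:,::-1])
    return im,c
def cam_off():
    "camera position in tool frame"
    c=vision.get_calibration("wrist"); return Rq(telemetry.current_tool_rot()).inv().apply(c["position"]-telemetry.current_ee_pos())
def rd(v,n=4): return np.round(np.asarray(v,float),n).tolist()
E
python3 - <<'E'
from h import *
r.move_to([0.54,0.30,0.30],down(np.pi/2))
im,c=shot(save="w1"); print(rd(cam_off()), rd(Rq(c["orientation"]).apply([0,0,1])), rd(Rq(c["orientation"]).apply([1,0,0])), c["fx"],c["D"])
for t in("tin","block"):
    for d in models.regions_of(t,"wrist"): print(t,d["score"],d["pixels"].sum(),d["pixels"].nonzero()[1].mean(),d["pixels"].nonzero()[0].mean())
print(telemetry.current_t())
E
```

```text
[0.0748, -0.0011, -0.1532] [0.2498, 0.0007, -0.9683] [0.0001, 1.0, 0.0007] 296.15325257260366 [-0.04817075  0.          0.          0.          0.        ]
tin 0.62 1093 96.75663311985362 194.76761207685269
2.6083
```

View pics/w1.png

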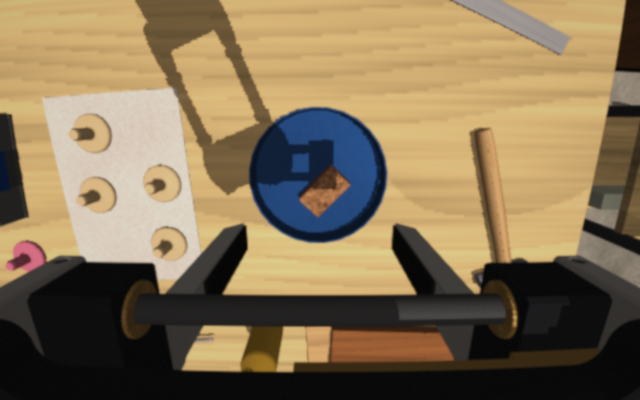

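The wrist picture shows the tin at about (318,174), the block inside it at (325,191), four maples on the paper at left and one pink lid at (25,258).

```bash
cat >> h.py <<'E'
def tin_block(save=None,near=None):
    im,c=shot(save=save)
    hsv=cv2.cvtColor(im,cv2.COLOR_RGB2HSV); h,s,v=cv2.split(hsv)
    blue=((h>95)&(h<130)&(s>110)).astype(np.uint8); blue[230:]=0
    blue=cv2.morphologyEx(blue,cv2.MORPH_OPEN,np.ones((3,3)))
    n,l,st,ce=cv2.connectedComponentsWithStats(blue); i=1+np.argmax(st[1:,4]); hull=cv2.convexHull(contour(l==i)).reshape(-1,2)
    P=plane(contour(cv2.fillConvexPoly(np.zeros_like(blue),hull,1)),c,.04); tin=circ(P)
    ins=cv2.erode(cv2.fillConvexPoly(np.zeros_like(blue),hull,1),np.ones((15,15)))
    br=(ins>0)&((h<25)|(h>165))&(s>60)
    return im,c,tin,cv2.morphologyEx(br.astype(np.uint8),cv2.MORPH_OPEN,np.ones((3,3)))
E
python3 - <<'E'
from h import *
def project(p,c):
    q=Rq(c["orientation"]).inv(); rv=q.as_rotvec(); t=-q.apply(c["position"])
    K=np.array([[c["fx"],0,c["cx"]],[0,c["fy"],c["cy"]],[0,0,1]])
    return cv2.projectPoints(np.array([p],float),rv,t,K,np.array(c["D"]))[0].ravel()
obs=[]
for i,p in enumerate(([.54,.30,.30],[.58,.27,.24])):
    r.move_to(p,down(np.pi/2)); im,c,tin,br=tin_block(save=f"t{i}")
    rect=cv2.minAreaRect(contour(br)); B=plane(cv2.boxPoints(rect),c,.032)
    obs.append((c,project([*tin[0][:2],.04],c),rect[0]))
    print("tin",rd(tin[0]),tin[1],"block",rd(B.mean(0)),"sides",rd(np.hypot(*np.diff(B[:3],axis=0).T)),rd(np.degrees(np.arctan2(*np.diff(B[:3],axis=0).T[::-1])),1))
(c1,a,b),(c2,d,e)=obs
print("tri rim",rd(tri(a,c1,d,c2)),"tri block",rd(tri(b,c1,e,c2)),telemetry.current_t())
E
```

```text
tin [0.5411, 0.2975, 0.0949] 0.0008225402153825973 block [0.5632, 0.3057] sides [0.0694, 0.0413] [135.3, 45.2]
tin [0.5427, 0.2976, 0.0961] 0.0003145177835487123 block [0.5638, 0.3054] sides [0.0676, 0.0418] [135.3, 46.3]
tri rim [0.5431, 0.2978, 0.0317] tri block [0.5641, 0.3061, 0.0262] 3.3667
```

View pics/t1.png

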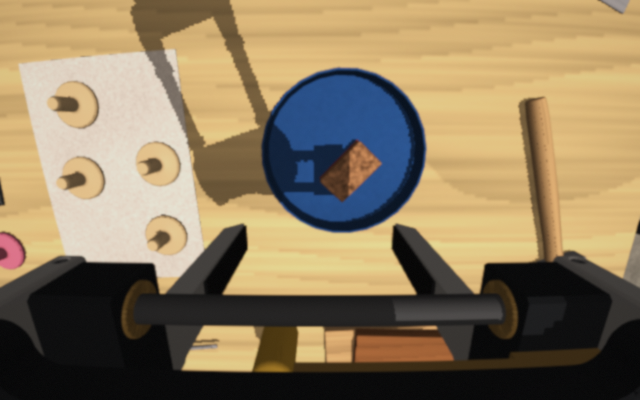

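The tin and block measurements agree across the two views. The triangulated heights are 32 mm for the rim and 26 mm for the block top, from a small baseline, against 40 and 32 mm nominal. I'm taking the block and looking at the bin on the way.

```bash
cat >> h.py <<'E'
def go(x,y,z,psi):
    r.move_to([x,y,z],down(psi))
E
python3 - <<'E'
from h import *
x,y=.5638,.3056; psi=np.radians(45.5)
gripper_to(.062,15); go(x,y,.12,psi)
print("guard",r.move_l([x,y,.033],vel=.1,guard=8), rd(telemetry.current_ee_pos()))
gripper_to(.02,15); print("open",telemetry.current_opening(),telemetry.current_finger_force())
r.move_l([x,y,.16],vel=.15); print("open",telemetry.current_opening())
go(.50,-.25,.24,np.pi if inverse_kinematics([.5,-.3,.24],down(0)) is None else 0)
shot(save="b1"); c=vision.get_calibration("wrist"); print(rd(c["position"]),telemetry.current_t(),rd(telemetry.current_joints()))
go(.46,-.33,.30,np.pi/2);shot(save="b2")
E
```

```text
guard False [0.5644, 0.3058, 0.0337]
open 0.039961607360479934 14.999856054782867
open 0.03975477212757223
[0.4982, -0.1776, 0.3931] 9.4333 [-0.5866, 0.2468, 1.5225, 0.0004, 1.3726, -0.5881]
```

View pics/b2.png

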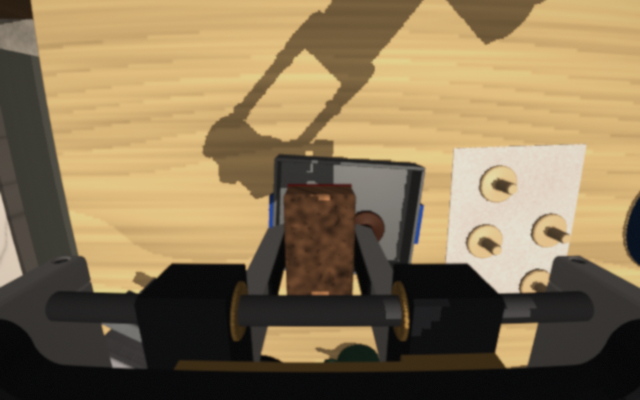

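The picture shows the block held, the bin below it spanning x pixels 275–420, and the walnut at (368,225). I'm placing the block in the bin's free (-x,-y) corner, then measuring the walnut.

```bash
cat >> h.py <<'E'
def lids(thing,near=None,save=None,rad=.03):
    """disc centres seen by wrist: fit the known circle at z (disc top) to the region's contour, ignoring the knob"""
    im,c=shot(save=save); out=[]
    for d in models.regions_of(thing,"wrist"):
        m=d["pixels"]
        if m.sum()<150: continue
        rgb=im[m].mean(0); P=plane(contour(m),c,near[2] if near is not None else .006)
        f,res=circ(P); out.append((d["score"],f,res,rgb.round(),m,c))
    if near is not None: out=sorted(out,key=lambda o:np.hypot(*(o[1][:2]-near[:2])))[:1]
    return out
E
python3 - <<'E'
from h import *
x,y=.498,-.342
go(x,y,.14,0)
print("guard",r.move_l([x,y,.037],vel=.08,guard=6), rd(telemetry.current_ee_pos()))
gripper_to(.047); r.move_l([x,y,.16])
for i,p in enumerate(([.56,-.257,.22],[.52,-.25,.30])):
    gripper_to(.06); go(*p,np.pi/2)
    for o in lids("walnut",save=f"wn{i}",near=[.555,-.257,.012]): print(o[0],rd(o[1]),o[2],o[3])
    print([(d["score"],rd(d["at"])) for d in models.mark_of("walnut","wrist")])
print(telemetry.current_t())
E
```

```text
guard False [0.4984, -0.3423, 0.0376]
0.81 [0.5506, -0.2562, 0.0285] 0.0002982222273743805 [34. 19. 13.]
[(0.98, [0.5546, -0.2558, 0.0021])]
0.63 [0.5495, -0.2562, 0.0296] 0.0004826201706965953 [56. 36. 26.]
[(0.55, [0.5536, -0.2571, 0.0021])]
17.8667
```

View pics/wn0.png

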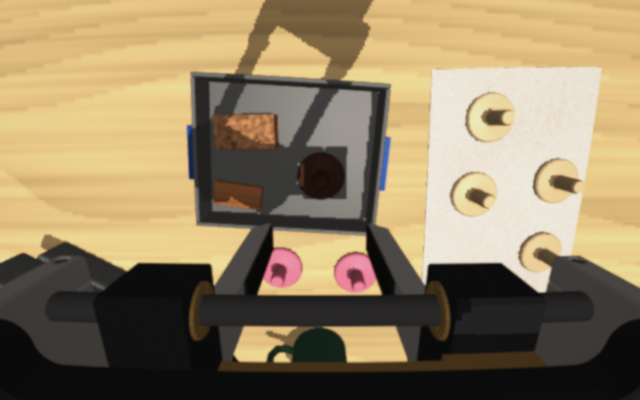

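The block lies flat in the bin at (245,131), the offcut at (238,195) and the walnut at (321,176). The two estimates for the walnut differ by 4 mm in x. I'll therefore squeeze its knob along x and then along y, which centres the lid on the TCP whatever the camera bias.

```bash
cat >> h.py <<'E'
H=np.pi/2
def pick(x,y,under):
    """squeeze knob along x, then along y -> lid centred on the TCP; lift"""
    z=under+.037; gripper_to(.040,6); go(x,y,z+.09,0)
    if r.move_l([x,y,z],vel=.12,guard=8): r.move_l([x,y,z+.09]); print("CONTACT x"); return False
    gripper_to(.005,6); o1=telemetry.current_opening(); gripper_to(.036)
    r.move_l([x,y,z+.03],vel=.12); go(x,y,z+.03,H)
    if r.move_l([x,y,z],vel=.12,guard=8): r.move_l([x,y,z+.09]); print("CONTACT y"); return False
    gripper_to(.005,20); o2=telemetry.current_opening()
    r.move_l([x,y,under+.16],vel=.15); o3=telemetry.current_opening()
    print("pick openings",rd([o1,o2,o3])); return o3>.015
def place(x,y,under):
    z=under+.037; go(x,y,z+.09,H)
    r.move_l([x,y,z+.02],vel=.12); g=r.move_l([x,y,z+.0005],vel=.03,guard=8); p=telemetry.current_ee_pos(); 
    gripper_to(.030); r.move_l([x,y,z+.09],vel=.15); print("place at",rd(p),"guard",g)
E
python3 - <<'E'
from h import *
if pick(.5525,-.2562,.005):
    place(.5425,.2976,.004)
    go(.58,.2976,.24,H)
    im,c,tin,br=tin_block(save="p1"); print("tin",rd(tin[0]),tin[1])
    for o in lids("walnut",near=[.5425,.2976,.012]): print(o[0],rd(o[1]),o[2],o[3])
print(telemetry.current_t())
E
```

```text
pick openings [0.0176, 0.0176, 0.0178]
place at [0.542, 0.2974, 0.0416] guard True
tin [0.5426, 0.2977, 0.096] 0.00032491242004890897
0.95 [0.539, 0.2969, 0.0295] 0.00028176486830584595 [56. 37. 31.]
30.5333
```

View pics/p1.png

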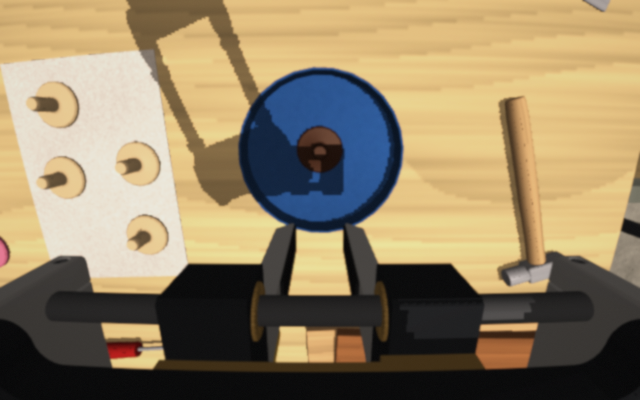

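The walnut lies flat in the tin at (320,149), with the tin centre at about (321,150). The walnut is known to be at the TCP, so the wrist camera reads about 3 mm low in x. I'm cross-checking tin against walnut in the top camera.

```bash
python3 - <<'E'
from h import *
go(.45,.02,.30,H)
im,c=shot("top",save="top2")
big=cv2.resize(im[150:270,120:240],None,fx=5,fy=5,interpolation=cv2.INTER_CUBIC); cv2.imwrite("pics/top2c.png",big[:,:,::-1])
h,s,v=cv2.split(cv2.cvtColor(im,cv2.COLOR_RGB2HSV))
for smin in(80,110):
    b=((h>95)&(h<130)&(s>smin)).astype(np.uint8); b[:,260:]=0
    hull=cv2.convexHull(contour(b)); m=cv2.fillConvexPoly(np.zeros_like(b),hull,1)
    for z in(.04,): print("tin",[rd(a) for a in circ(plane(contour(m),c,z))])
for d in models.regions_of("walnut","top")[:1]: print("walnut",d["score"],rd(circ(plane(contour(d["pixels"]),c,.010))[0]),d["pixels"].sum())
print([(d["score"],rd(d["at"])) for d in models.mark_of("walnut","top")],[(d["score"],rd(d["at"])) for d in models.mark_of("maple1","top")])
# wrist: relation of maples
for o in lids("maple1",save="m0"): print(round(o[0],2),rd(o[1]),o[2],o[3])
print(telemetry.current_t())
E
```

```text
tin [[0.5414, 0.342, 0.0637], 0.0129]
tin [[0.5419, 0.3424, 0.0633], 0.0127]
[] [(0.96, [0.6812, -0.311, -0.0003]), (0.82, [0.69, -0.2117, 0.0001]), (0.41, [0.5752, -0.0554, 0.0001]), (0.4, [0.4825, -0.0483, -0.0018])]
0.88 [0.6468, 0.0487, 0.0217] 0.0023009466666196535 [198. 173. 128.]
0.86 [0.4776, -0.0479, 0.0301] 0.00037230332551228124 [179. 157. 118.]
0.71 [0.5556, 0.046, 0.0249] 0.0036608303443478388 [200. 178. 133.]
0.55 [0.5678, -0.0691, 0.0188] 0.0039499864776753315 [207. 179. 134.]
0.51 [0.6563, -0.3055, 0.0124] 0.003322125426670512 [185. 101. 111.]
32.025
```

View pics/top2c.png

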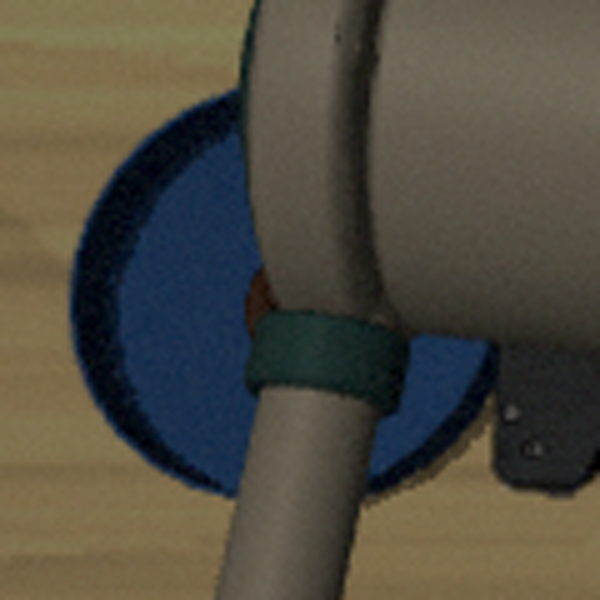

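The arm hides the tin in the top view. I'll view it from the wrist camera at opposite yaws instead, which cancels the bias.

```bash
python3 - <<'E'
from h import *
for psi in(H,0,-H,np.pi):
    d=np.array([np.sin(psi),-np.cos(psi)])*.02 if 0 else np.zeros(2)
    x=Rq(down(psi)).apply([-.035,0,0])
    p=[.543+x[0],.2976+x[1],.26]
    if inverse_kinematics(p,down(psi)) is None: print("no ik",psi); continue
    try: go(*p,psi)
    except r.PlanningError as e: print(e); continue
    im,c,tin,br=tin_block(); w=[rd(o[1]) for o in lids("walnut",near=[.5425,.2976,.012])]
    print(round(np.degrees(psi)),"tin",rd(tin[0]),round(tin[1],5),"walnut",w)
print(telemetry.current_t())
E
```

```text
90 tin [0.5428, 0.2977, 0.096] 0.00031 walnut [[0.5388, 0.2966, 0.029]]
0 tin [0.5431, 0.2982, 0.0961] 0.00032 walnut [[0.5395, 0.2975, 0.0287]]
-90 tin [0.5438, 0.2978, 0.096] 0.0003 walnut [[0.5401, 0.2961, 0.0295]]
180 tin [0.5435, 0.2974, 0.096] 0.00033 walnut [[0.5436, 0.3004, 0.1049]]
40.5083
```

```bash
cat >> h.py <<'E'
def project(P,c):
    q=Rq(c["orientation"]).inv(); K=np.array([[c["fx"],0,c["cx"]],[0,c["fy"],c["cy"]],[0,0,1]])
    return cv2.projectPoints(np.atleast_2d(np.array(P,float)),q.as_rotvec(),-q.apply(c["position"]),K,np.array(c["D"]))[0].reshape(-1,2)
def ring(cx,cy,z,rad,n=90):
    a=np.linspace(0,2*np.pi,n); return np.c_[cx+rad*np.cos(a),cy+rad*np.sin(a),0*a+z]
def overlay(im,c,rings,lo,hi,k,name):
    o=cv2.resize(im[lo[1]:hi[1],lo[0]:hi[0]],None,fx=k,fy=k,interpolation=cv2.INTER_CUBIC)
    for (P,col) in rings: cv2.polylines(o,[np.round((project(P,c)-lo+.5)*k).astype(np.int32)],True,col,1)
    cv2.imwrite(f"pics/{name}.png",o[:,:,::-1])
E
python3 - <<'E'
from h import *
go(.578,.2976,.20,H); im,c=shot()
p=project([[.5433,.2978,.02]],c)[0].astype(int); lo=p-75; hi=p+75
d=models.regions_of("walnut","wrist"); print(d[0]["score"],rd(circ(plane(contour(d[0]["pixels"]),c,.012))[0]))
overlay(np.clip(im.astype(float)*2,0,255).astype(np.uint8),c,[(ring(.5422,.2975,.012,.03),(0,255,0)),(ring(.5422,.2975,.046,.007),(0,255,0)),(ring(.5395,.2970,.012,.03),(255,0,0)),(ring(.5433,.2978,.04,.096),(255,255,0)),(ring(.5433,.2978,.04,.099),(255,255,255)),(ring(.5433,.2978,.004,.096),(255,0,255))],lo,hi,4,"ov1")
E
```

```text
0.75 [0.539, 0.2965, 0.0286]
```

View pics/ov1.png

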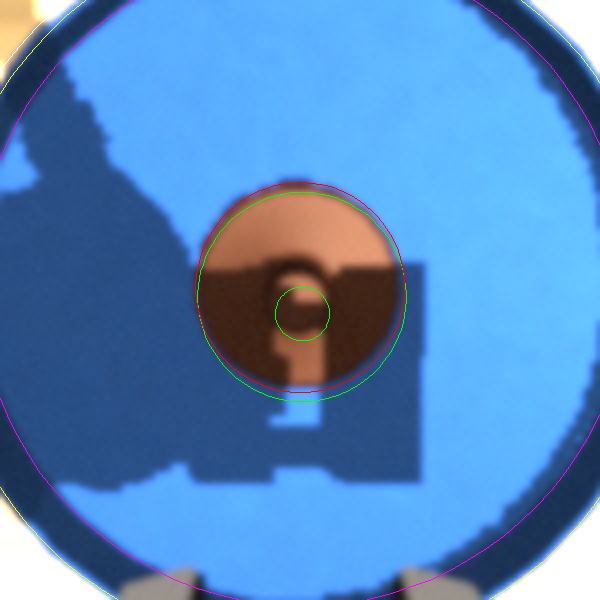

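The overlay shows the walnut really is about 3 mm off where the TCP released it (red fits, green doesn't), while the tin rings fit. I'll re-grip it and check each stage.

```bash
cat >> h.py <<'E'
def look(thing,xy,zt,psis=(H,-H),n=.25,verbose=False):
    out=[]
    for psi in psis:
        x=Rq(down(psi)).apply([-.035,0,0]); go(xy[0]+x[0],xy[1]+x[1],n,psi)
        l=[o for o in lids(thing,near=[*xy,zt]) if np.hypot(*(o[1][:2]-xy))<.06]
        if l and .026<l[0][1][2]<.033: out.append(l[0][1][:2])
        elif l: print("odd",rd(l[0][1]))
    if verbose: print([rd(o) for o in out])
    return np.mean(out,0) if out else None
E
python3 - <<'E'
from h import *
x,y=.5395,.2968; z=.041
gripper_to(.040,6); go(x,y,z+.09,0); print(r.move_l([x,y,z],vel=.12,guard=8))
gripper_to(.005,6); r.hold(.3); print(telemetry.current_opening(),telemetry.current_finger_force(),rd(telemetry.current_ee_pos())); gripper_to(.036)
r.move_l([x,y,z+.09]); w=look("walnut",(x,y),.012,verbose=True); print("after x squeeze",rd(w))
if pick(x,y,.004):
    place(.5436,.2982,.004); print("placed",rd(look("walnut",(.5436,.298),.012,verbose=True)))
print(telemetry.current_t())
E
```

```text
False
0.017994402757014704 6.001195460557938 [0.5399, 0.297, 0.0416]
[[0.5368, 0.2965], [0.5381, 0.296]]
after x squeeze [0.5374, 0.2963]
pick openings [0.0178, 0.0174, 0.0174]
place at [0.5431, 0.298, 0.0417] guard True
[[0.5399, 0.2973], [0.5416, 0.2968]]
placed [0.5408, 0.2971]
64.475
```

The offset repeats: after centring, the camera reads about (-2.5,-0.8) mm from the TCP, at both yaws, so it is a fixed world bias. The tin centre in TCP coordinates is therefore about (0.5458,0.2988). I'll move the walnut there and then start on the maples.

```bash
python3 - <<'E'
from h import *
W=np.array([.5458,.2987]); B=np.array([.0024,.0008])
if pick(.5434,.2981,.004): place(*W,.004)
m=look("maple1",(.573,-.055),.008,psis=(H,),verbose=True)
print("maple",rd(m+B))
if pick(*(m+B),0.): place(*(W+.0615*np.array([np.cos(-H),np.sin(-H)])),.004)
go(W[0]+.035,W[1],.25,H); im,c,tin,br=tin_block(save="q1"); print("tin",rd(tin[0]))
for t in("walnut","maple1"):
    for o in lids(t): print(t,round(o[0],2),rd(o[1]),o[3])
print(telemetry.current_t())
E
```

```text
pick openings [0.0181, 0.0173, 0.0176]
place at [0.5453, 0.2985, 0.0417] guard True
[[0.5753, -0.0566]]
maple [0.5777, -0.0558]
pick openings [0.018, 0.0176, 0.0175]
place at [0.5453, 0.2371, 0.0416] guard True
tin [0.5428, 0.2977, 0.0961]
walnut 0.74 [0.5425, 0.2981, 0.0292] [52. 33. 27.]
maple1 0.79 [0.4784, -0.0468, 0.03] [196. 167. 121.]
maple1 0.79 [0.5572, 0.0535, 0.0299] [206. 178. 131.]
maple1 0.75 [0.6882, -0.1909, 0.0197] [196. 105. 121.]
maple1 0.69 [0.5423, 0.2362, 0.0299] [123. 102.  75.]
maple1 0.62 [0.6769, 0.013, 0.0303] [198. 170. 124.]
87.925
```

View pics/q1.png

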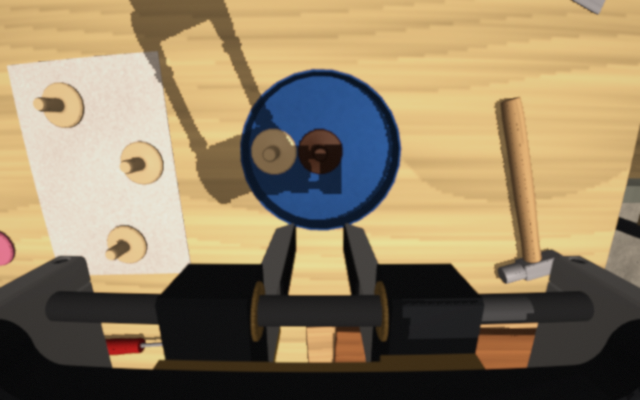

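The walnut is now centred in the tin at (320,152) with the first maple against it at (273,151). The far maple has been knocked to about (0.677,0.013), pixel (125,244). I'm packing the other three.

```bash
python3 - <<'E'
from h import *
W=np.array([.5458,.2987]); B=np.array([.0024,.0008])
for g,a in(((.677,.013),-30),((.557,.053),30),((.479,-.047),90)):
    m=look("maple1",g,.008,psis=(H,),verbose=True)
    if m is None or np.hypot(*(m-g))>.03: print("check",m); break
    a=np.radians(a)
    if not pick(*(m+B),0.): break
    place(*(W+.0615*np.array([np.cos(a),np.sin(a)])),.004); print(telemetry.current_t())
go(W[0]+.035,W[1],.25,H); im,c,tin,br=tin_block(); print("tin",rd(tin[0]))
p=project([[*tin[0][:2],.02]],c)[0].astype(int); overlay(np.clip(im*1.6,0,255).astype(np.uint8),c,[],p-90,p+90,3,"q2")
L=[]
for t in("walnut","maple1"):
    for o in lids(t,):
        print(t,round(o[0],2),rd(o[1]),o[3])
        if np.hypot(*(o[1][:2]-tin[0][:2]))<.1: L.append(o[1][:2])
L=np.array(L); print((np.hypot(*(L[:,None]-L[None]).transpose(2,0,1))*1e3).round(1))
im,c=shot(save="fin0"); print(telemetry.current_t())
E
```

```text
[[0.6775, 0.0115]]
pick openings [0.0176, 0.0176, 0.0174]
place at [0.5986, 0.2679, 0.0417] guard True
100.1167
[[0.5566, 0.0523]]
pick openings [0.0178, 0.0175, 0.0176]
place at [0.5985, 0.3293, 0.0416] guard True
112.1083
[[0.4776, -0.0481]]
pick openings [0.0179, 0.0176, 0.0177]
place at [0.5453, 0.36, 0.0415] guard True
125.0667
tin [0.5428, 0.2978, 0.0961]
walnut 0.89 [0.5419, 0.2975, 0.0296] [49. 32. 27.]
maple1 0.88 [0.543, 0.3595, 0.0291] [209. 201. 154.]
maple1 0.86 [0.5956, 0.2672, 0.0288] [153. 132.  96.]
maple1 0.68 [0.5963, 0.3285, 0.0299] [172. 155. 117.]
maple1 0.66 [0.6876, -0.1891, 0.0182] [185.  98. 112.]
[[  0.   61.9  61.7  62.6]
 [ 61.9   0.  106.2  61.7]
 [ 61.7 106.2   0.   61.3]
 [ 62.6  61.7  61.3   0. ]]
125.975
```

View pics/q2.png

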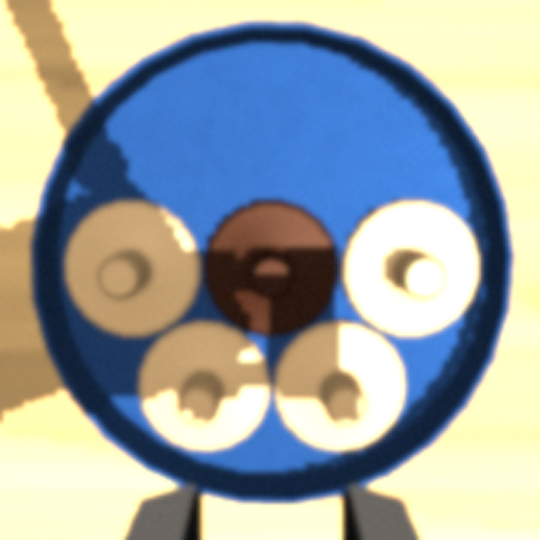

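The crop shows the walnut in the middle at (270,268) and four flat maples packed around it at (132,268), (205,387), (341,387) and (412,268). Gaps measure about 1–3 mm; the network missed the first maple this time, but in the crop it sits just as close. No maple is left on the paper, so I'm handing in.

```bash
python3 - <<'E'
from h import *
go(.45,.02,.30,H); r.hold(.5); print(r.sign_off(), telemetry.current_t())
E
```

```text
the job is handed in; nothing more can be done
the job is handed in; nothing more can be done
```

The job is handed in at about 128 s: the block was moved to the bin with the offcut left there, the walnut lid is centred in the tin, and all four maple lids present are packed flat around it with gaps of about 1–3 mm.

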